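# Third hand: press a lamp holder onto its sprung spigot

### The job

Fit the square-bodied lamp holder, dish down, over the square spigot of the assembly jig (any of the four ways round), then push it down against the sprung collar with a steady, light push of about 10 N, without ever bottoming the spring, so that I can tighten its grub screw. Keep pushing steadily for a couple of seconds and finish while still holding it pressed: do not let go. Leave everything else on the bench where it is.

Things in the scene. Friction and masses are not known exactly. Their poses are not given: they have to be found in the camera images.
- holder: The lamp holder to fit: white body 42 x 42 mm square, 60 mm tall, in a shallow grey dish 100 mm across with its rim 13 mm up (fingertips stay above). A square bore 18.5 mm wide, parallel to the body's sides, mouths chamfered 2 mm, goes right through along z. About 0.2 kg, upright on the bench, grub screw on +x. Origin: centre of the underside; z up, x and y square to the flats.
- jig: Assembly jig, fixed: dark steel base plate 110 x 110 x 15 mm with an upright square steel spigot, 16 mm wide, in its centre, sides parallel to the plate's edges; tip 110 mm above the bench, its last 5 mm narrowed to 13 mm. Origin: centre of the underside, on the bench; z up, x and y along the plate's edges.
- spigot_tip (a point): Top centre of the spigot, 110 mm above the bench.
- spring_collar (a joint): Spring-loaded aluminium collar round the spigot, 38 x 38 x 8 mm, the stop to push against. Value: how far it is down, in m: 0 = up (top face 55 mm above the bench), 0.020 = bottomed. Its spring pushes up with about 2 N at 0 and 1.2 N more per mm; under the holder's weight and a 10 N push it is about 8 mm down.
- collar_top (a point): Centre of the collar's top face; sinks with the collar.
- round_holder: Leave alone: another lamp holder with the same grey dish, but a round white body, 42 mm in diameter, 60 mm tall, with a closed dark socket mouth. Loose. Origin: centre of the underside. It and the square one may change places.
- stand: Bystander, fixed: a round steel post 16 mm in diameter on a dark round foot 70 mm in diameter, 90 mm tall in all, without spring or collar. Origin: centre of the underside.
- screwdriver: Bystander, loose: screwdriver with a blue handle, about 200 mm long, lying along its x.
- bottle: Bystander, loose: small red plastic bottle, 48 mm in diameter, 120 mm tall. Origin: centre of the underside.
- tray: Bystander, loose: open grey tray of small parts, 160 x 120 x 35 mm. Origin: centre of the underside.
- hub: Bystander, loose: white painted lamp hub, 76 mm in diameter, 50 mm tall, with four short stubs, 130 mm across. Origin: centre of the underside.
- jar: Bystander, loose: clear jar with a steel cap, 60 mm in diameter, 70 mm tall. Origin: centre of the underside.
There are look-alikes about, which are no part of the job. Leave any green look-alike of the jig alone. What is shaped like the holder but pink is not meant.

How it is judged:
On the way, in this order (a step that is already met when the one before it is completed fails the run):
1. the square lamp holder is lifted off the bench in the gripper (height (world z) of holder above 0.04 m and contact force between the fingers and holder above 1 N), for 0.2 s.
2. it is on the spigot, upright, with its underside below the tip (horizontal distance between holder and jig below 0.005 m and angle between holder's own z axis and vertical below 0.12 rad and (angle between the x axis of holder and the x axis of jig, either way round below 0.2 rad or angle between the x axis of holder and the x axis of jig, either way round above 1.37 rad) and height (world z) of holder below 0.1 m), for 0.1 s.
3. it is held pressed against the collar for one second (horizontal distance between holder and jig below 0.005 m and angle between holder's own z axis and vertical below 0.12 rad and (angle between the x axis of holder and the x axis of jig, either way round below 0.2 rad or angle between the x axis of holder and the x axis of jig, either way round above 1.37 rad) and value of joint spring_collar between 0.004 and 0.0135 m and contact force between jig and holder above 4 N and contact force between the fingers and holder above 2 N), for 1 s.
At the end, for the whole second after the job is handed in: The square holder is on the spigot (axes within 5 mm, upright within 0.12 rad, square with it within 0.2 rad), the robot's fingers touch it and keep the collar pressed 4 to 13.5 mm down (a push of roughly 5 to 16 N), at rest (all of step 3 and linear speed of holder below 0.02 m/s); the arm keeps its last pose, push and grip.
It fails at once if the spring collar is bottomed (value of joint spring_collar above 0.019 m).
It fails at once if another thing on the bench is moved by more than 30 mm (distance of any of round_holder, screwdriver, bottle, tray, hub, jar from where it was at the start of the episode above 0.03 m).
It also fails if it takes over 51 s, if anything falls off the work surface, if the arm or the gripper's body presses on something with over 40 N, if the wrist force passes 120 N, or if a joint passes its speed limit or range.

### The arm

A 6-joint arm with a two-finger parallel gripper is mounted at the origin on the work surface. World frame = base frame: x ahead of the robot, y to its left, z up, the work surface at z = 0. Lengths are in m, angles in rad, forces in N, time in s.
With the tool pointing down it reaches from about 0.275 to 0.875 m from the base axis. Payload 12.5 kg.
Tool frame: the origin (TCP) lies at the very end of the fingers, on their centre line; the grasp point (between the pads) lies 19 mm behind it; z points along the fingers, y is the line along which they close (so a half turn about z gives the same grasp; the last joint's range is limited). The gripper opens to 85 mm and grips with 20 to 120 N. Pads are 22 mm wide; open, the fingers measure 114 mm over their backs; the gripper's body (76 mm by 85 mm) begins 54 mm behind the grasp point. The pads swing forward as they close: fully open they stand 13 mm farther back than shut.
Start: joints at [1.185, 0.351, 1.652, -0, 1.139, -0.085], TCP at [0.163, 0.525, 0.231] pointing down, gripper open.
Joint ranges: [-2.75, 2.75], [-0.79, 2.1], [0.01, 2.65], [-1.57, 4.71], [0.07, 3.14], [-2.87, 2.87]. Speed limits (rad/s): [2.22, 2.22, 2.79, 3.14, 3.14, 3.14].

### API

Orientations are given as a 3x3 rotation matrix whose columns are the frame's x, y, z axes.
In Python, from bench import manip gives the robot as it stands. Calls block until the motion is done:
- manip.move_ptp(position, orientation): joint-space move of the TCP to a pose.
- manip.move_l(position, attitude=None, max_speed=0.15): straight line of the TCP; attitude=None keeps the orientation; max_speed is the mean speed in m/s.
- manip.move_j(angles): joint-space move.
- manip.set_gripper(opening, effort=None): opening from 0.0 (shut) to 1.0 (fully open); effort is the grip in N (None keeps the last); returns when the fingers have stopped.
- manip.dwell(seconds).
- manip.inverse_kinematics(position, orientation): joint angles nearest the present ones, or None.
- manip.grab_frame(name): name is "side" or "top"; returns (picture, depth): 480x640x3 uint8, red, green, blue; 480x640 float32, m along the optical axis (not along the pixel's ray), 0 where there is no reading.
- manip.get_calibration(name): a dict with "camera_matrix" (3x3 intrinsics, pixels), "k1" (the pictures are not rectified: a ray, as slopes to the right and down, at radius r is drawn at 1 + k1 r^2 times it, then the intrinsics apply), "R" (3x3) and "t" (3): a world point X has camera coordinates R X + t. Camera axes: x right, y down, z forward; pixel columns grow to the right and rows downward; lengths in m; the calibration is good to about 2 mm. A picture is of the moment at which its call begins. get_calibration takes no time and is no camera call.
A pose or a line that the arm cannot do raises manip.Unreachable and nothing moves.
- manip.sign_off(): hands the job in; it is judged then, once.
Trained networks look in the newest picture that a camera, given by its name, has taken for a name from the list of things; names that differ only in an ending like _2 or _b are one class to them, and where a whole thing is asked for, a point or a joint stands for the part that bears it (a point fixed in the world has none). Each returns a list of dicts, best first, with "confidence" (0 to 1); they miss things now and then, are a little off and sometimes report something else, mostly with a low value. They report only what shows in the picture. A call takes as long as a camera call. They do not tell look-alikes from the thing itself.
- manip.look_for(camera, name): "at" ([x, y, z] in m, in world coordinates, good to about 4 mm: the middle of the surface that is visible of it).
Readings, each from a call of its own:
- manip.current_time(): time.
- manip.current_qpos(): joint angles.
- manip.current_joint_vel(): joint speeds.
- manip.current_joint_torque(): joint torques, N m.
- manip.current_ee_pos(): TCP position.
- manip.current_tcp_rot(): TCP orientation.
- manip.current_force(): force on the tool from outside, world axes, zero at the start.
- manip.current_ft_torque(): the same for the moment, N m.
- manip.current_grip_width(): opening from 0.0 (shut) to 1.0 (fully open).
- manip.current_grip_force(): force on a finger pad.
Only numpy, scipy, OpenCV 4.12 (cv2) and the standard library are available. Lean on these libraries where they do the work, as an engineer would, in place of code of your own. Each camera call takes 0.05 s, during which the arm holds its last target. There are 200 camera calls.

## Working session

There is one attempt and no reset: what is moved stays moved. The work goes in short steps, each a Python script; the robot and the scene stay as the last script left them, time stands still between calls to the robot, and variables do not carry over. Pictures are saved under pics/ and viewed, at most 10 in all, crops included, and the job is handed in when it is done.

```bash
ls; mkdir -p pics
python3 - <<'E'
from bench import manip
import cv2,numpy as np
np.set_printoptions(precision=4,suppress=True)
for c in("top","side"):
    p,d=manip.grab_frame(c); cv2.imwrite(f"pics/{c}0.png",p[:,:,::-1]); np.save(f"pics/{c}0.npy",d)
    k=manip.get_calibration(c); print(c,k)
    for n in("holder","jig","round_holder","spigot_tip","stand","spring_collar"):
        print(n,[(np.round(r["at"],3).tolist(),round(r["confidence"],2)) for r in manip.look_for(c,n)])
print(manip.current_time(),manip.current_tcp_rot(),manip.current_force())
E
```

```text
pics
top {'camera_matrix': array([[623.3283,   0.    , 317.9406],
       [  0.    , 623.3283, 248.236 ],
       [  0.    ,   0.    ,   1.    ]]), 'k1': 0.009871833920770321, 'R': array([[-0.0002, -0.9999,  0.0168],
       [-0.9836, -0.0028, -0.1802],
       [ 0.1803, -0.0166, -0.9835]]), 't': array([0.0138, 0.5284, 1.478 ])}
holder [([0.757, -0.253, 0.011], 0.75), ([0.623, -0.27, 0.014], 0.68)]
jig [([0.374, 0.245, 0.014], 0.89), ([0.538, 0.263, 0.013], 0.68)]
round_holder [([0.433, -0.133, 0.006], 0.74)]
spigot_tip [([0.54, 0.262, 0.012], 0.79), ([0.374, 0.246, 0.014], 0.59)]
stand [([0.719, -0.025, 0.01], 0.55), ([0.622, -0.271, 0.016], 0.31)]
spring_collar [([0.375, 0.242, 0.054], 0.52)]
side {'camera_matrix': array([[496.5302,   0.    , 311.6641],
       [  0.    , 496.5302, 228.7633],
       [  0.    ,   0.    ,   1.    ]]), 'k1': -0.12574131929990262, 'R': array([[ 0.7854, -0.6189, -0.0067],
       [-0.3423, -0.4253, -0.8379],
       [ 0.5158,  0.6604, -0.5458]]), 't': array([-0.3925,  0.2563,  0.9643])}
holder [([0.61, -0.284, 0.02], 0.75), ([0.748, -0.262, 0.017], 0.64), ([0.648, -0.389, 0.063], 0.37)]
jig [([0.543, 0.254, 0.017], 0.78), ([0.374, 0.235, 0.016], 0.58)]
round_holder [([0.424, -0.152, 0.018], 0.94), ([0.725, 0.183, 0.032], 0.56), ([0.309, 0.408, 0.04], 0.51)]
spigot_tip [([0.537, 0.251, 0.018], 0.73), ([0.375, 0.237, 0.013], 0.59)]
stand [([0.722, -0.031, 0.016], 0.93), ([0.538, 0.251, 0.018], 0.17)]
spring_collar [([0.373, 0.233, 0.055], 0.62), ([0.54, 0.25, 0.02], 0.58)]
0.7 [[-0.9551  0.2963 -0.    ]
 [ 0.2963  0.9551  0.0001]
 [ 0.      0.0001 -1.    ]] [0.0273 0.3058 0.4614]
```

View pics/top0.png

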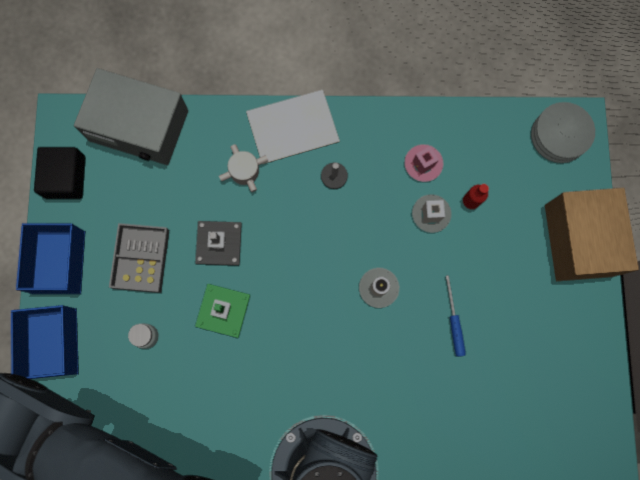

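View pics/side0.png

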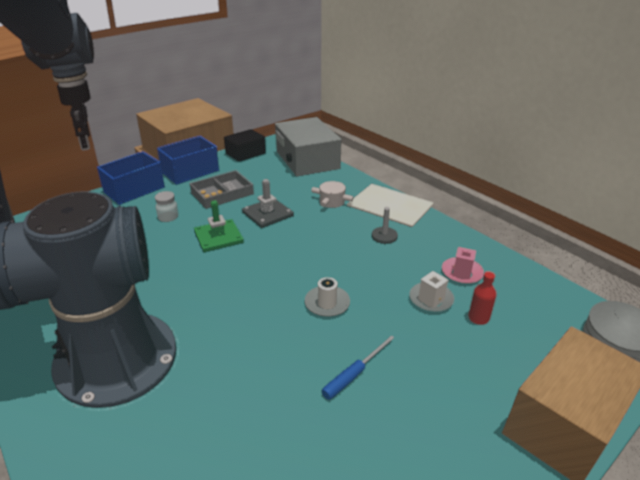

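The top picture shows the square white holder at pixel (432,212), with the pink one at (424,162) and the bottle at (476,196). The dark jig is at (218,243), and the green look-alike is at (221,310). Next I'll measure the holder and jig poses from depth.

```bash
cat > h.py <<'E'
from bench import manip
import cv2,numpy as np
np.set_printoptions(precision=4,suppress=True)
def cloud(c,n=1):
    fr=[manip.grab_frame(c) for _ in range(n)]
    p=np.mean([f[0] for f in fr],0); d=np.median([f[1] for f in fr],0)
    k=manip.get_calibration(c); K=k["camera_matrix"]
    v,u=np.mgrid[0:480,0:640].astype(float)
    a=np.stack([u,v],-1).reshape(-1,1,2)
    s=cv2.undistortPoints(a,K,np.array([k["k1"],0,0,0.])).reshape(480,640,2)
    X=np.dstack([s*d[...,None],d])
    W=(X-k["t"])@k["R"]
    W[d==0]=np.nan
    return p,W
def sel(W,xy,r,z0,z1):
    return (np.hypot(W[...,0]-xy[0],W[...,1]-xy[1])<r)&(W[...,2]>z0)&(W[...,2]<z1)
def rect(P):
    (c,s,a)=cv2.minAreaRect((P[:,:2]*1000).astype(np.float32)); return np.array(c)/1000,np.array(s),a
E
python3 - <<'E'
from h import *
for c in("top","side"):
    p,W=cloud(c,5)
    for n,xy,r,zs in(("holder face",(.618,-.275),.035,(.05,.068)),("dish",(.618,-.275),.07,(.006,.025)),
      ("plate",(.54,.257),.085,(.008,.022)),("collar",(.54,.257),.035,(.049,.062)),("tip",(.54,.257),.03,(.1,.118))):
        m=sel(W,xy,r,*zs); P=W[m]
        if len(P)<4: print(c,n,len(P)); continue
        print(c,n,len(P),"med",np.median(P,0),"z",P[:,2].std(),"rect",*rect(P),"col",p[m].mean(0))
    m=sel(W,(.618,-.275),.04,.03,.2);print("body hist",np.percentile(W[m][:,2],[1,50,99]))
    if c=="top":
        crop=[cv2.resize(p[y-40:y+40,x-40:x+40].astype(np.uint8)[:,:,::-1],(400,400),interpolation=cv2.INTER_CUBIC) for x,y in((432,212),(218,243))]
        cv2.imwrite("pics/crop.png",np.hstack(crop))
E
```

```text
top holder face 258 med [ 0.625  -0.2721  0.0591] z 0.0025036791662603835 rect [ 0.6254 -0.2727] [42.2047 42.8777] 2.0460801124572754 col [137.2202 137.5194 137.9   ]
top dish 632 med [ 0.6246 -0.2744  0.0103] z 0.0033291894580589868 rect [ 0.6256 -0.2745] [100.76   97.719] 61.853919982910156 col [ 98.2535 104.6013 100.9927]
top plate 1657 med [0.5423 0.2606 0.0144] z 0.0021428316671321846 rect [0.5485 0.2651] [110.8172 110.8197] 88.27721405029297 col [71.9784 72.999  71.7333]
top collar 157 med [0.541  0.2573 0.054 ] z 0.0024500941308107844 rect [0.5483 0.2651] [38.4743 38.5564] 89.2550048828125 col [128.8841 129.6497 129.6764]
top tip 52 med [0.548  0.2648 0.1071] z 0.003368637693883517 rect [0.5484 0.265 ] [16.5387 14.6151] 0.21057260036468506 col [133.6538 132.5269 130.95  ]
body hist [0.0314 0.0585 0.063 ]
side holder face 293 med [ 0.6222 -0.2751  0.0575] z 0.0024418755848302754 rect [ 0.624  -0.2744] [44.0224 44.5737] 3.1792290210723877 col [163.3911 161.8253 157.4075]
side dish 471 med [ 0.6068 -0.2885  0.0104] z 0.004733986864373602 rect [ 0.6193 -0.2767] [86.9369 98.5131] 33.08889389038086 col [118.0667 121.0013 116.5104]
side plate 717 med [0.5317 0.2493 0.0143] z 0.0018854823971668224 rect [0.5455 0.2639] [111.801 111.684] 88.72976684570312 col [78.5824 83.4775 82.1953]
side collar 103 med [0.5393 0.257  0.0541] z 0.0022904041503763193 rect [0.5454 0.2643] [39.9598 39.108 ] 86.12128448486328 col [131.4078 131.1728 128.8621]
side tip 34 med [0.5433 0.2601 0.1059] z 0.0033036919749835554 rect [0.5455 0.2634] [12.9972 17.061 ] 89.22369384765625 col [114.1059 119.7647 118.2412]
body hist [0.0306 0.0529 0.0594]
```

View pics/crop.png

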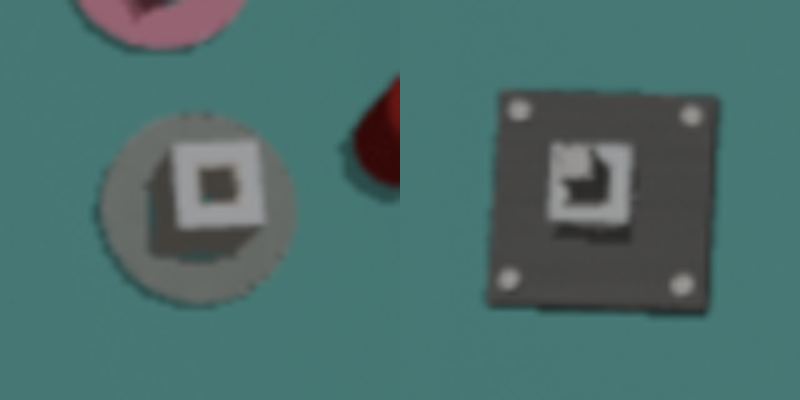

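The crop shows the holder's top face turned about +2° and the jig plate about −1.7°, with all sizes matching those given. The holder is at (0.6254, −0.2735) and the jig at about (0.548, 0.265) in the top camera. I'll grasp with the fingers closing along x, which keeps clear of the bottle.

```bash
cat >> h.py <<'E'
def down(a):  # tool y axis at yaw a (deg), z down
    a=np.radians(a); y=np.array([np.cos(a),np.sin(a),0]); z=np.array([0,0,-1.]); return np.column_stack([np.cross(y,z),y,z])
def st(s=""): print(s,"t",round(manip.current_time(),2),"tcp",np.array(manip.current_ee_pos()),"F",np.array(manip.current_force()),"grip",round(manip.current_grip_width(),3),round(manip.current_grip_force(),1))
E
python3 - <<'E'
from h import *
print("bottle",manip.look_for("top","bottle")[:2])
R=down(2.3); H=np.array([.6252,-.2735])
manip.move_ptp([*H,.20],R); st("above"); print(manip.current_qpos())
manip.move_l([*H,.026],max_speed=.12); st("low")
manip.set_gripper(0.,effort=60); st("grip")
manip.move_l([*H,.20],max_speed=.12); manip.dwell(.2); st("lift")
p,_=manip.grab_frame("side"); cv2.imwrite("pics/lift.png",p[:,:,::-1])
E
```

```text
bottle [{'at': [0.6558, -0.3664, 0.0786], 'confidence': 0.6}]
above t 4.47 tcp [ 0.6255 -0.2728  0.2001] F [-0.1043 -0.8491 -0.9481] grip 1.002 0.0
[-0.4795  0.6224  1.3017  0.0001  1.2175 -0.5207]
low t 6.08 tcp [ 0.6256 -0.2737  0.0268] F [-0.5697 -0.4603  0.2922] grip 1.001 0.0
grip t 6.55 tcp [ 0.6255 -0.2737  0.0265] F [0.1875 0.7666 3.8687] grip 0.481 61.5
lift t 8.35 tcp [ 0.6251 -0.2735  0.1995] F [-0.1032 -0.4156 -1.9108] grip 0.489 60.9
```

View pics/lift.png

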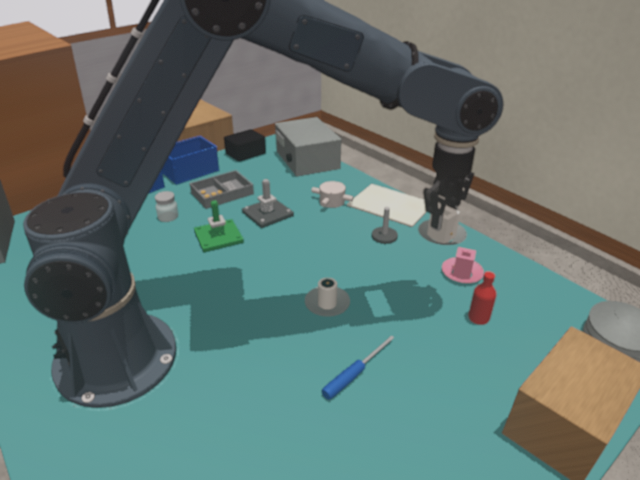

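The holder is gripped and upright at pixel (443,225), and the other things have not moved. Next I'll carry it above the spigot and check where the dish is.

Run:
```python
from h import *
J=np.array([.5475,.2645]); R=down(-1.7)
manip.move_ptp([*J,.22],R); manip.move_l([*J,.165],max_speed=.1); manip.dwell(.3); st("above"); print(manip.current_tcp_rot()[:,1])
for c in("top","side"):
    p,W=cloud(c,3)
    for zs in((.13,.156),(.142,.156)):
        m=sel(W,J,.065,*zs); P=W[m]
        if len(P)>5: print(c,len(P),cv2.minEnclosingCircle((P[:,:2]*1000).astype(np.float32)),np.percentile(P,[1,50,99],axis=0).ravel())
    m=sel(W,J,.085,.008,.022); print("plate",m.sum(),*rect(W[m]))
    cv2.imwrite(f"pics/ab_{c}.png",cv2.resize(p[150:300,150:350].astype(np.uint8)[:,:,::-1],(800,600)))
```

```text
above t 11.37 tcp [0.5477 0.2646 0.1654] F [-1.0663  0.0373 -1.7644] grip 0.485 60.8
[ 0.9996 -0.0296  0.0007]
plate 192 [0.5577 0.2158] [90.8015 24.6405] 9.216099739074707
side 283 ((543.5718383789062, 265.79669189453125), 51.77544021606445) [0.4992 0.2192 0.139  0.5336 0.2528 0.1477 0.5931 0.3098 0.1552]
side 252 ((543.5718383789062, 265.79669189453125), 51.77544021606445) [0.4989 0.2188 0.1424 0.534  0.2528 0.1481 0.5932 0.3101 0.1553]
plate 714 [0.5456 0.2648] [115.4734 111.5681] 88.80010223388672
```

View pics/ab_side.png

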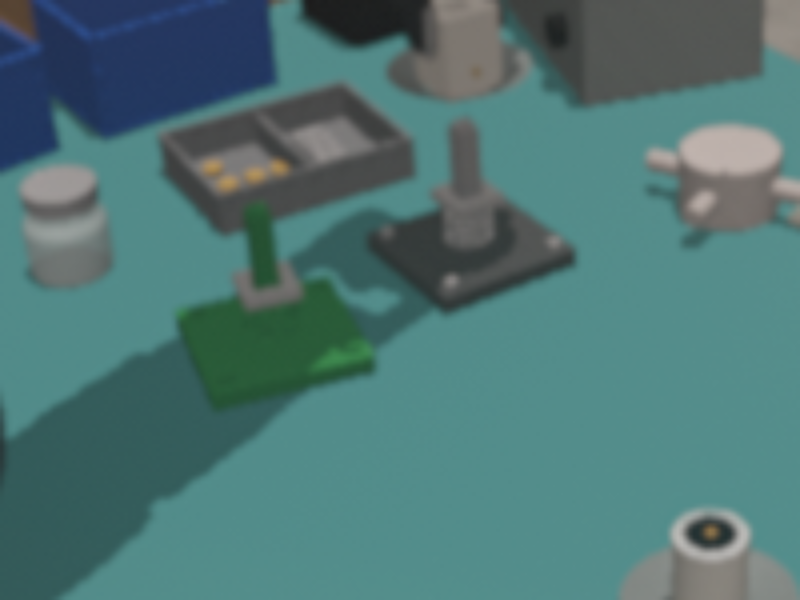

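The side view shows the dish just above the spigot (crop pixels (460,70) and (463,125)), with the side camera putting it within 2 mm. I'll make a small correction and lower it in steps, watching the force.

Run:
```python
from h import *
J=np.array([.5482,.2640])
manip.move_l([*J,.145],max_speed=.05); manip.dwell(.2)
F0=np.array(manip.current_force()); print("F0",F0)
for z in np.arange(.141,.0899,-.003):
    manip.move_l([*J,z],max_speed=.03); f=np.array(manip.current_force())-F0
    print(round(z,3),f,np.array(manip.current_ft_torque()),np.array(manip.current_ee_pos()))
    if np.linalg.norm(f)>10: print("stop"); break
st()
```

```text
F0 [-0.0165 -0.5366 -2.0622]
0.141 [ 0.3819  0.3969 -0.2077] [ 0.0279 -0.0492 -0.0162] [0.5481 0.264  0.1408]
0.138 [-0.059   0.2096 -0.5208] [0.0524 0.0296 0.0163] [0.5481 0.264  0.1378]
0.135 [ 0.8878  1.0221 -0.3245] [-0.0428  0.0061 -0.0039] [0.5481 0.264  0.1348]
0.132 [-0.7216  1.0431 -0.4615] [-0.0156 -0.0401 -0.0089] [0.5481 0.2639 0.1318]
0.129 [ 0.7472 -0.0319 -0.3435] [-0.0019 -0.028   0.0037] [0.5481 0.264  0.1288]
0.126 [0.1046 0.3873 0.3912] [ 0.0618  0.0116 -0.0075] [0.5481 0.264  0.1258]
0.123 [ 0.156   1.1833 -0.03  ] [-0.0196 -0.0249  0.0257] [0.5481 0.264  0.1228]
0.12 [-0.5332  0.9447 -0.0852] [ 0.008  -0.0405 -0.0014] [0.5481 0.2639 0.1198]
0.117 [ 0.5577  0.1877 -0.6919] [ 0.0278  0.0099 -0.0232] [0.5481 0.264  0.1168]
0.114 [-0.2193  0.229   0.2587] [-0.0023 -0.017   0.008 ] [0.5481 0.2639 0.1138]
0.111 [-0.3033  0.8069  0.1496] [ 0.0058 -0.0093 -0.0161] [0.5481 0.264  0.1108]
0.108 [ 0.9422  0.5177 -0.5787] [ 0.031   0.0088 -0.0205] [0.5481 0.2639 0.1078]
0.105 [-0.6071  0.7112  0.9054] [ 0.0194 -0.0366  0.0164] [0.5481 0.264  0.1048]
0.102 [ 0.2099 -0.6067  0.3198] [-0.0023 -0.0291 -0.0239] [0.5481 0.264  0.1018]
0.099 [-0.3991  0.3019 -1.028 ] [0.0396 0.0021 0.0542] [0.5481 0.2639 0.0988]
0.096 [ 0.2905 -0.1628  0.0269] [ 0.0383  0.037  -0.0318] [0.5481 0.264  0.0958]
0.093 [-0.0645  0.8871  0.0671] [ 0.0166 -0.0237  0.0162] [0.5481 0.264  0.0928]
0.09 [-0.5424 -0.4193 -0.7246] [ 0.0429 -0.0295 -0.0145] [0.5481 0.264  0.0898]
 t 16.95 tcp [0.5481 0.264  0.0898] F [-0.5589 -0.9559 -2.7868] grip 0.485 60.8
```

No contact, so it slid cleanly onto the spigot. Now the press.

Run:
```python
from h import *
J=np.array([.5482,.2640])
def fz():
    a=[]
    for _ in range(8): a.append(manip.current_force()[2]); manip.dwell(.02)
    return np.mean(a)+2.06
for z in [.084,.082,.080,.0785,.077,.0755,.0745,.0735,.0725,.0715]:
    manip.move_l([*J,z],max_speed=.015); f=fz(); print(z,round(f,2),np.array(manip.current_ee_pos())[2])
    if f>11: break
manip.dwell(2.2); print(round(fz(),2)); st("held")
for c in("side","top"):
    p,_=manip.grab_frame(c); cv2.imwrite(f"pics/press_{c}.png",cv2.resize(p[150:300,150:350],(800,600))[:,:,::-1])
```

```text
0.084 -0.26 0.08406017037128716
0.082 -0.15 0.0819983524215272
0.08 3.08 0.08020786301193951
0.0785 4.84 0.07868240972430104
0.077 6.67 0.07717226066229116
0.0755 8.72 0.07580270155847052
0.0745 9.47 0.07489680166904478
0.0735 10.52 0.07399937853228179
0.0725 11.82 0.07307076029028098
12.03
held t 23.1 tcp [0.5484 0.2641 0.0731] F [-1.0899 -0.1484 10.2085] grip 0.48 62.2
```

View pics/press_side.png

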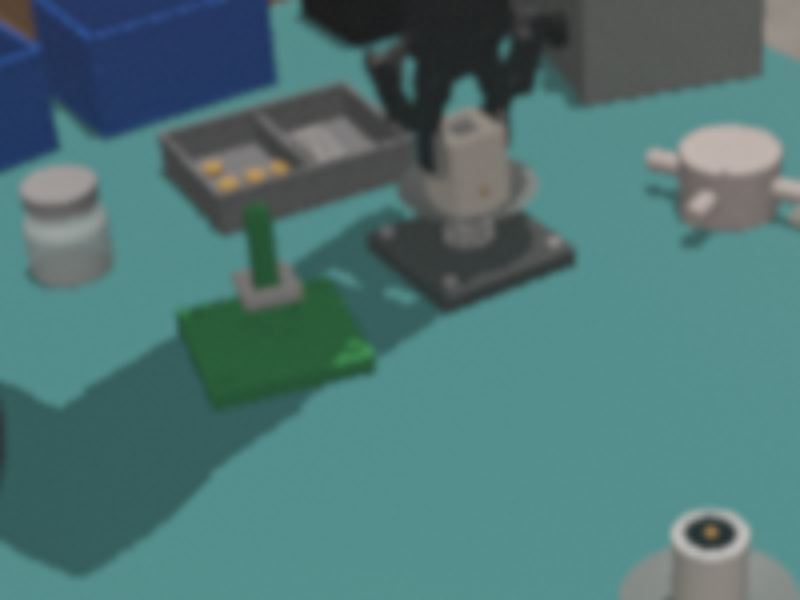

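The holder is on the spigot at crop pixels (470,170), upright and pressed against the collar. A reading of 12 N, weight included, matches about 8.3 mm of collar travel.

```bash
python3 -c "
from bench import manip
print(manip.sign_off())"
```

```text
the job is handed in; nothing more can be done
None
```

The square lamp holder is on the jig's spigot, held pressed about 8 mm down on the collar with a steady push of about 10 N and still gripped; the job is handed in, and no result came back.

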